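# Line up desk supplies by height on the tray

### The job

Line up the stamp, the green supply box, the power block and the eraser on the wooden tray in order of height, one on each felt pad: the tallest on the pad next to the upright end stop, then ever lower towards the other end. Stand each one the way up it is now, centred on its pad with its long side along the pad's long side, and let go of it.

Things in the scene. Friction and masses are not known exactly. Their poses are not given: they have to be found in the camera images.
- stamp_center (a point): A black self-inking stamp standing upright, 34 x 49 mm in plan and 85 mm high (the tallest); take its cap (the upper half, from 40 mm up) across the 34 mm sides. This point is its centre, 42.5 mm above its underside; own x axis across its narrow side, y axis along its long side, z up. Loose.
- supply_box_center (a point): A small green and white open card box filled with clips, 51 x 79 mm in plan; its rigid walls rise to 52 mm, its contents to 70 mm (second tallest); take it by the outside of its two long walls, across 51 mm, below 50 mm. This point is its centre, 35 mm above its underside; own x axis across its narrow side, y axis along its long side, z up. Loose.
- brick_center (a point): A plain black power supply block lying flat, 45 x 88 mm in plan and 30 mm high (third); grasp across 45 mm. This point is its centre, 15 mm above its underside; own x axis across its narrow side, y axis along its long side, z up. Loose.
- rubber_center (a point): A flat lilac and mint rubber eraser, 18 x 48 mm in plan and 11 mm high (the lowest); grasp across 18 mm. This point is its centre, 5.5 mm above its underside; own x axis across its narrow side, y axis along its long side, z up. Loose.
- pad_1: Grey felt pad, place 1 of 4 counted from the tray's left end (as the robot sees it) in the row on the low wooden tray; 100 x 58 mm, about 92 mm from pad to pad. Origin under its centre, x along its 100 mm side (across the tray, away from the robot), y along the row to the left, z up. It is 2 mm thick, so its top lies 2 mm above the origin and 12 mm above the desk. Fixed.
- pad_2: Grey felt pad, place 2 of 4 counted from the tray's left end (as the robot sees it) in the row on the low wooden tray; 100 x 58 mm, about 92 mm from pad to pad. Origin under its centre, x along its 100 mm side (across the tray, away from the robot), y along the row to the left, z up. It is 2 mm thick, so its top lies 2 mm above the origin and 12 mm above the desk. Fixed.
- pad_3: Grey felt pad, place 3 of 4 counted from the tray's left end (as the robot sees it) in the row on the low wooden tray; 100 x 58 mm, about 92 mm from pad to pad. Origin under its centre, x along its 100 mm side (across the tray, away from the robot), y along the row to the left, z up. It is 2 mm thick, so its top lies 2 mm above the origin and 12 mm above the desk. Fixed.
- pad_4: Grey felt pad, place 4 of 4 counted from the tray's left end (as the robot sees it) in the row on the low wooden tray; 100 x 58 mm, about 92 mm from pad to pad. Origin under its centre, x along its 100 mm side (across the tray, away from the robot), y along the row to the left, z up. It is 2 mm thick, so its top lies 2 mm above the origin and 12 mm above the desk. Fixed.
- end_stop: Dark wooden upright end stop, 35 mm high, 80 mm across the tray and 12 mm thick, standing at one end of the tray, about 58 mm beyond the centre of the nearest pad; at the other end is only a narrow dark strip, 4 mm high. Origin under its centre, on the tray's board 10 mm above the desk; same axes as the pads. It may be at either end. Fixed. (The tray is 125 x 430 mm; along its far edge runs a lip 6 mm thick that stands 16 mm above the desk.)

How it is judged:
At the end, for the whole second after the job is handed in: Counted from the pad nearest the end stop: stamp, supply box, power block, eraser; each with its centre within 14 mm horizontally of its pad's centre, its long side within 15 degrees (0.26 rad) of the pad's long side (either way round), upright within 0.12 rad, and at rest (below 20 mm/s) (((horizontal distance between end_stop and pad_1 below 0.12 m and horizontal distance between stamp_center and pad_1 below 0.014 m and angle between the y axis of stamp_center and the x axis of pad_1, either way round below 0.26 rad and horizontal distance between supply_box_center and pad_2 below 0.014 m and angle between the y axis of supply_box_center and the x axis of pad_2, either way round below 0.26 rad and horizontal distance between brick_center and pad_3 below 0.014 m and angle between the y axis of brick_center and the x axis of pad_3, either way round below 0.26 rad and horizontal distance between rubber_center and pad_4 below 0.014 m and angle between the y axis of rubber_center and the x axis of pad_4, either way round below 0.26 rad) or (horizontal distance between end_stop and pad_4 below 0.12 m and horizontal distance between stamp_center and pad_4 below 0.014 m and angle between the y axis of stamp_center and the x axis of pad_4, either way round below 0.26 rad and horizontal distance between supply_box_center and pad_3 below 0.014 m and angle between the y axis of supply_box_center and the x axis of pad_3, either way round below 0.26 rad and horizontal distance between brick_center and pad_2 below 0.014 m and angle between the y axis of brick_center and the x axis of pad_2, either way round below 0.26 rad and horizontal distance between rubber_center and pad_1 below 0.014 m and angle between the y axis of rubber_center and the x axis of pad_1, either way round below 0.26 rad)) and angle between each of stamp_center, supply_box_center, brick_center, rubber_center's own z axis and vertical below 0.12 rad and linear speed of each of stamp, supply_box, brick, rubber below 0.02 m/s); the robot touches nothing.
It also fails if it takes over 106 s, if anything falls off the work surface, if the arm or the gripper's body presses on something with over 40 N, if the wrist force passes 120 N, or if a joint passes its speed limit or range.

### The arm

A 6-joint arm with a two-finger parallel gripper is mounted at the origin on a cart in front of the work surface, level with it; the furniture and walls round the work are solid. World frame = base frame: x ahead of the robot, y to its left, z up, the work surface at z = 0. Lengths are in m, angles in rad, forces in N, time in s.
With the tool pointing down it reaches from about 0.35 to 0.975 m from the base axis. Payload 4.9 kg.
Tool frame: the origin (TCP) lies midway between the tips of the shut fingers; the grasp point (between the pads) lies 19 mm behind it; z points along the fingers, y is the line along which they close (so a half turn about z gives the same grasp; the last joint's range is limited). The gripper opens to 85 mm and grips with 20 to 120 N. Pads are 22 mm wide; open, the fingers measure 114 mm over their backs; the gripper's body (76 mm by 85 mm) begins 54 mm behind the grasp point. The pads swing forward as they close: fully open they stand 13 mm farther back than shut.
Start: joints at [-1.32, 0.053, 1.613, -0, 1.476, -0.119], TCP at [0.226, -0.583, 0.231] pointing down, gripper open.
Joint ranges: [-3.01, 3.01], [-1.01, 2.22], [0.06, 2.58], [-1.02, 4.17], [0.09, 2.62], [-3.14, 3.14]. Speed limits (rad/s): [2.57, 2.57, 3.14, 3.14, 3.14, 3.14].

### API

Orientations are given as a unit quaternion [w, x, y, z].
In Python, from plant import state, grab_frame, job_done, cut_out, place_of gives the robot as it stands.
- The arm moves only by the tool jog_arm, never from a script. Its argument "motion" is text: rows parted by semicolons, each of 7 numbers parted by spaces: the opening in per cent of the stroke, from 0 (shut) to 100 (fully open), then the shift along the tool's x, y, z as a fraction of full scale, then the turn, a rotation vector about the tool's x, y, z as a fraction of full scale. A call has exactly 5 rows; each row is the pose to reach, as a shift and turn from the pose commanded when the call began, along the tool's axes at that moment; what a row does not reach only later rows make up. Full scale, the value 1, is 50 cm for a shift and 1.5 rad for a turn. A row lasts 1/8 s, in which the tool goes at most 62.5 mm and 10.7 degrees, less where a joint would pass 70% of its speed; a pose out of reach is approached as far as the arm can. A call with a number of a shift or a turn outside -1 to 1 is refused whole. A call with a gripper value outside its range is refused whole. The fingers move at their own pace and stop on an object; the grip force is fixed at half the most. Time passes only in rows, so rows that repeat a pose let the fingers close, or fill a call up. It gives the time, the measured TCP pose, the force, the opening and the grip force at its end, in the units of the state.
- state(): the state, without advancing time (a new reading comes with each control period).
- grab_frame(name): name is "scene" or "side" or "wrist"; returns a dict with "color" (420x560x3 uint8, red, green, blue), "range_z" (420x560 float32, m along the optical axis (not along the pixel's ray), 0 where there is no reading), "intrinsics" (3x3 intrinsics, pixels), "k1" (the pictures are not rectified: a ray, as slopes to the right and down, at radius r is drawn at 1 + k1 r^2 times it, then the intrinsics apply), "world_from_camera" (4x4, takes a point from camera to world coordinates). Camera axes: x right, y up, looking along -z (the intrinsics and any distortion apply to the point x, -y, -z); pixel columns grow to the right and rows downward; lengths in m; the calibration is good to about 2 mm. A picture is of the moment at which its call begins.
- job_done(): hands the job in; it is judged then, once.
Trained networks look in the newest picture that a camera, given by its name, has taken for a name from the list of things; names that differ only in an ending like _2 or _b are one class to them, and where a whole thing is asked for, a point or a joint stands for the part that bears it (a point fixed in the world has none). Each returns a list of dicts, best first, with "p" (0 to 1); they miss things now and then, are a little off and sometimes report something else, mostly with a low value. They report only what shows in the picture. A call takes as long as a camera call.
- cut_out(camera, thing): "pixels" (420x560 bool, what is visible of it).
- place_of(camera, thing): "at" ([x, y, z] in m, in world coordinates, good to about 4 mm: a listed point, or the origin of a listed thing).
The state is a dict: "time": time; "joint_pos": joint angles; "joint_vel": joint speeds; "joint_efforts": joint torques, N m; "tool_pos": TCP position; "tool_rot": TCP orientation; "contact_force": force on the tool from outside, world axes, zero at the start; "ft_torque": the same for the moment, N m; "gripper_width": opening from 0.0 (shut) to 1.0 (fully open); "grasp_force": force on a finger pad.
Only numpy, scipy, OpenCV 4.12 (cv2) and the standard library are available. Lean on these libraries where they do the work, as an engineer would, in place of code of your own. Each camera call takes 0.05 s, during which the arm holds its last target. There are 200 camera calls.

## Working session

There is one attempt and no reset: what is moved stays moved. The work goes in short steps, Python scripts to look and compute and a tool call to move; the robot and the scene stay as the last step left them, time stands still between calls to the robot, and variables do not carry over. Pictures are saved under pics/ and viewed, at most 14 in all, crops included, and the job is handed in when it is done.

Besides the shell and the picture viewer there is one more tool, called after ">>>" by a JSON object that holds its "fn" and its "kwargs", one argument or row to a line. jog_arm: Moves the arm, as the interface text tells. Shift numbers are shares of 50 cm and turn numbers shares of 1.5 rad, none past 1 either way. Its arguments: {"type":"object","properties":{"motion":{"type":"string"}},"required":["motion"]}

```bash
mkdir -p pics
cat > h.py <<'E'
import numpy as np,cv2
from plant import state,grab_frame,cut_out,place_of,job_done
def cloud(f):
    K=f["intrinsics"];z=f["range_z"];h,w=z.shape
    v,u=np.mgrid[0:h,0:w].astype(float)
    dx=(u-K[0,2])/K[0,0];dy=(v-K[1,2])/K[1,1]
    x,y=dx.copy(),dy.copy()
    for _ in range(8):
        s=1+f["k1"]*(x*x+y*y);x=dx/s;y=dy/s
    P=np.stack([x*z,-y*z,-z,np.ones_like(z)],-1)@np.array(f["world_from_camera"]).T
    P[z==0]=np.nan
    return P[...,:3]
def save(n,f):cv2.imwrite(n,f["color"][...,::-1])
E
python3 - <<'E'
from h import *
s=state();print(s["time"],s["tool_pos"],s["tool_rot"],s["gripper_width"])
fs={c:grab_frame(c) for c in("scene","side")}
im=np.hstack([fs[c]["color"] for c in fs]);cv2.imwrite("pics/a.png",cv2.resize(im,(800,300))[...,::-1])
save("pics/s.png",fs["scene"])
for c in fs:
  P=cloud(fs[c])
  for t in["stamp_center","supply_box_center","brick_center","rubber_center","pad_1","end_stop"]:
    for r in place_of(c,t)[:5]:print(c,t,round(r["p"],2),np.round(r["at"],3))
    if t in("pad_1","end_stop"):continue
    for r in cut_out(c,t)[:1]:
      Q=P[r["pixels"]];Q=Q[np.isfinite(Q[:,0])];zt=np.percentile(Q[:,2],95);T=Q[Q[:,2]>zt-.008]
      if len(T)>5:print("   cut",round(r["p"],2),len(Q),"ztop",zt.round(3),cv2.minAreaRect((T[:,:2]*1000).astype(np.float32)))
E
```

```text
0.0 [ 0.22573002 -0.58214984  0.23006247] [-1.01721130e-03  9.82952705e-01  1.83855758e-01 -7.02194283e-05] 1.00057585675986
scene stamp_center 0.72 [0.531 0.135 0.012]
scene stamp_center 0.65 [0.575 0.314 0.042]
   cut 0.57 464 ztop 0.087 ((571.10107421875, 319.7860107421875), (30.790977478027344, 44.376529693603516), 60.11750793457031)
scene supply_box_center 0.68 [0.428 0.328 0.038]
   cut 0.95 764 ztop 0.066 ((425.76434326171875, 335.0404968261719), (71.73211669921875, 51.09273910522461), 76.0349349975586)
scene brick_center 0.82 [ 0.576 -0.364  0.016]
   cut 0.83 313 ztop 0.035 ((574.5401611328125, -355.74249267578125), (91.30884552001953, 41.27775573730469), 79.48860168457031)
scene rubber_center 0.46 [ 0.44  -0.365  0.006]
   cut 0.53 559 ztop 0.016 ((529.6541748046875, 47.30618667602539), (99.17950439453125, 61.00600051879883), 0.8384079933166504)
scene pad_1 0.94 [ 0.536 -0.142  0.01 ]
scene pad_1 0.78 [0.533 0.134 0.011]
scene pad_1 0.71 [ 0.528 -0.046  0.006]
scene pad_1 0.7 [0.534 0.046 0.011]
scene end_stop 0.64 [0.53  0.197 0.009]
scene end_stop 0.34 [0.426 0.33  0.036]
[... 224 characters left out ...]
 0.79 1774 ztop 0.067 ((425.71405029296875, 335.33599853515625), (66.33692169189453, 49.678829193115234), 81.84545135498047)
side brick_center 0.58 [ 0.578 -0.36   0.02 ]
   cut 0.63 451 ztop 0.034 ((575.9141235351562, -359.8623962402344), (90.2857666015625, 45.890159606933594), 78.05309295654297)
side rubber_center 0.61 [ 0.44  -0.368  0.006]
   cut 0.56 69 ztop 0.015 ((438.79730224609375, -366.154541015625), (17.71569061279297, 54.17001724243164), 24.219459533691406)
side pad_1 0.87 [0.531 0.134 0.007]
side pad_1 0.72 [0.534 0.045 0.011]
side pad_1 0.7 [ 0.527 -0.139  0.012]
side pad_1 0.65 [ 0.53  -0.05   0.006]
side end_stop 0.83 [0.525 0.194 0.008]
side end_stop 0.67 [0.424 0.33  0.038]
```

View pics/s.png

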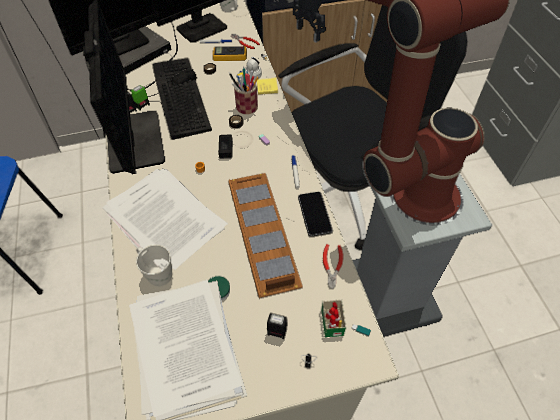

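View pics/a.png

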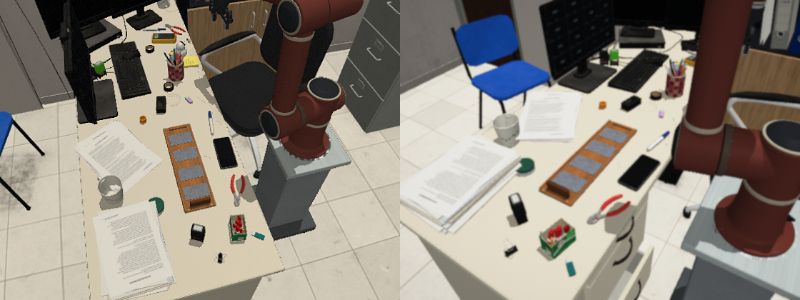

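The scene shows the tray with its end stop on the left (+y), at about (280,283). The stamp is at (277,325), the box at (333,318), the brick at (225,146) and the eraser at (264,140). The order is therefore stamp to pad_1, box to pad_2, brick to pad_3 and eraser to pad_4.

```bash
cat >> h.py <<'E'
from scipy.spatial.transform import Rotation as R
def Rdown(phi):  # tool y at world angle phi (deg), z down
    p=np.radians(phi);y=np.array([np.cos(p),np.sin(p),0]);z=np.array([0,0,-1.]);return R.from_matrix(np.stack([np.cross(y,z),y,z],1))
def plan(*wps):
    """waypoints (x,y,z,phi,open): shift/turn numbers from the present pose"""
    s=state();q=s["tool_rot"];R0=R.from_quat([q[1],q[2],q[3],q[0]]);p0=np.array(s["tool_pos"])
    y=R0.as_matrix()[:,1];print("t",round(s["time"],2),"tcp",p0.round(4),"phi",round(np.degrees(np.arctan2(y[1],y[0])),1),"w",round(s["gripper_width"],3),"gf",s["grasp_force"])
    lp,lr=p0,R0
    for x,yy,z,phi,o in wps:
        p=np.array([x,yy,z]);r=min((Rdown(phi+k) for k in(0,)),key=lambda r:(R0.inv()*r).magnitude())
        n=max(np.linalg.norm(p-lp)/.0625,np.degrees((lr.inv()*r).magnitude())/10.7)
        print(o,*np.round(R0.inv().apply(p-p0)/.5,3),*np.round((R0.inv()*r).as_rotvec()/1.5,3),"| rows>=%.1f"%n);lp,lr=p,r
E
python3 - <<'E'
from h import *
f=grab_frame("scene")
import itertools
P=cloud(f)
for c in("scene","side"):
  f=grab_frame(c);P=cloud(f)
  for r in cut_out(c,"pad_1")+cut_out(c,"end_stop")[:1]:
    Q=P[r["pixels"]];Q=Q[np.isfinite(Q[:,0])];m=np.median(Q[:,2]);Q=Q[abs(Q[:,2]-m)<.008]
    if len(Q)>5:print(c,round(r["p"],2),len(Q),m.round(3),np.round(cv2.minAreaRect((Q[:,:2]*1000).astype(np.float32))[0],1),[np.round(v,1) for v in cv2.minAreaRect((Q[:,:2]*1000).astype(np.float32))[1:]])
plan((.47,-.37,.24,-68.8,100),(.44,-.367,.24,-68.8,100))
E
```

```text
scene 0.74 426 0.012 [ 528.6 -138.5] [array([100.8,  62.3]), np.float64(4.1)]
scene 0.63 614 0.012 [530.6 138.5] [array([100.2,  60.5]), np.float64(1.0)]
scene 0.61 474 0.012 [528.7 -49.9] [array([62.1, 97.4]), np.float64(87.7)]
scene 0.59 503 0.012 [530.1  44.4] [array([59.4, 94.3]), np.float64(89.8)]
scene 0.54 141 0.038 [531.1 197.1] [array([14.4, 77.5]), np.float64(88.3)]
side 0.9 848 0.013 [532.6 134.7] [array([ 62.6, 102.3]), np.float64(89.4)]
side 0.88 535 0.013 [ 532.2 -141. ] [array([ 67.3, 101.5]), np.float64(89.1)]
side 0.67 546 0.013 [532.5 -50.9] [array([98.9, 59.7]), np.float64(1.3)]
side 0.61 739 0.013 [533.8  44.3] [array([ 66.4, 103.5]), np.float64(89.4)]
side 0.19 56 0.012 [ 439.5 -363.7] [array([14.4, 44.7]), np.float64(23.7)]
side 0.39 593 0.043 [425.8 329.9] [array([78.7, 52.7]), np.float64(79.6)]
t 1.45 tcp [ 0.2259 -0.5827  0.2313] phi -68.8 w 1.0 gf 0.0
100 0.609 -0.22 -0.017 -0.0 -0.0 -0.0 | rows>=5.2
100 0.555 -0.248 -0.017 -0.0 -0.0 -0.0 | rows>=0.5
```

>>> {"fn": "jog_arm", "kwargs": {
  "motion": "100 0.12 -0.05 0 0 0 0;100 0.24 -0.1 0 0 0 0;100 0.36 -0.16 0 0 0 0;100 0.47 -0.2 0 0 0 0;100 0.55 -0.25 0 0 0 0"
}}

```text
time: 2.08
tool_pos: [0.4386, -0.3651, 0.2315]
tool_rot: [0.0, 0.983, 0.184, 0.0]
contact_force: [-0.4, 0.1, 0.9]
gripper_width: 1.0
grasp_force: 0.0
```

```bash
cat >> h.py <<'E'
def look(things,png=None):
    f=grab_frame("wrist");P=cloud(f)
    if png:save(png,f)
    for t in things:
        for r in place_of("wrist",t)[:2]:print("wrist",t,round(r["p"],2),np.round(r["at"],4))
        for r in cut_out("wrist",t)[:2]:
            Q=P[r["pixels"]];Q=Q[np.isfinite(Q[:,0])]
            if len(Q)<10:continue
            zt=np.percentile(Q[:,2],90);T=Q[abs(Q[:,2]-zt)<.006];a=cv2.minAreaRect((T[:,:2]*1000).astype(np.float32))
            print("  cut",round(r["p"],2),len(Q),"zt",zt.round(4),np.round(a[0],1),np.round(a[1],1),round(a[2],1))
    return P
E
python3 - <<'E'
from h import *
look(["rubber_center","brick_center"],"pics/w1.png")
plan((.439,-.366,.06,-156,60))
E
```

```text
wrist rubber_center 0.56 [ 0.4393 -0.3653  0.005 ]
  cut 0.71 849 zt 0.0123 [ 439.6 -368.2] [17.5 48. ] 21.4
  cut 0.68 5209 zt 0.0315 [ 575.5 -361.7] [87.  44.6] 78.2
t 2.33 tcp [ 0.4369 -0.3671  0.2314] phi -68.8 w 1.003 gf 0.0
60 0.005 -0.001 0.343 0.0 0.0 1.015 | rows>=8.2
```

View pics/w1.png

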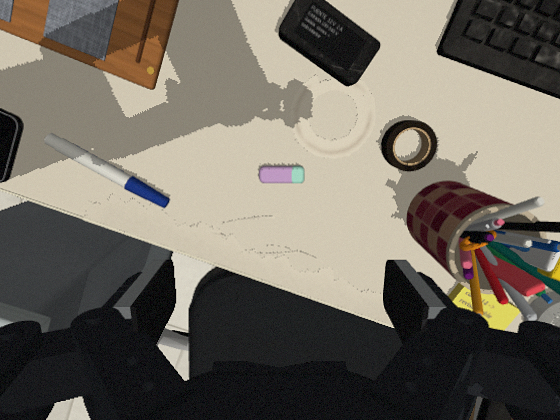

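Wrist view: the eraser is at (282,175), the brick at (330,40), the tape at (410,145) and the pen cup at (455,235), about 15 cm away. I'll turn the tool and go down on the eraser.

```bash
python3 -c "
from h import *
plan((.4395,-.3675,.13,-20,50),(.4395,-.3675,.06,21.5,50))"
```

```text
t 2.33 tcp [ 0.4369 -0.3671  0.2314] phi -68.8 w 1.003 gf 0.0
50 0.005 0.003 0.203 0.0 0.0 -0.568 | rows>=4.6
50 0.005 0.003 0.343 -0.0 0.0 -1.051 | rows>=3.9
```

>>> {"fn": "jog_arm", "kwargs": {
  "motion": "50 0.005 0.003 0.05 0 0 -0.114;50 0.005 0.003 0.1 0 0 -0.228;50 0.005 0.003 0.15 0 0 -0.342;50 0.005 0.003 0.18 0 0 -0.456;50 0.005 0.003 0.203 0 0 -0.568"
}}

```text
time: 2.95
tool_pos: [0.4385, -0.3686, 0.1287]
tool_rot: [-0.001, 0.818, 0.575, -0.0]
contact_force: [0.1, 0.8, 0.5]
gripper_width: 0.496
grasp_force: 0.0
```

>>> {"fn": "jog_arm", "kwargs": {
  "motion": "50 0 0 0.04 0 0 -0.11;50 0 0 0.08 0 0 -0.22;50 0 0 0.12 0 0 -0.33;50 0 0 0.15 0 0 -0.44;50 0 0 0.17 0 0 -0.483"
}}

```text
time: 3.58
tool_pos: [0.4385, -0.3686, 0.0437]
tool_rot: [-0.001, 0.563, 0.827, -0.0]
contact_force: [0.9, -0.4, 0.9]
gripper_width: 0.499
grasp_force: 0.0
```

```bash
python3 -c "
from h import *
look(['rubber_center'])
plan((.4395,-.3675,.004,21.5,50))"
```

```text
wrist rubber_center 0.72 [ 0.4386 -0.3703  0.007 ]
  cut 0.93 2762 zt 0.0122 [ 439.2 -367.4] [17.7 48.4] 21.2
t 3.73 tcp [ 0.4387 -0.3682  0.0442] phi 21.3 w 0.496 gf 0.0
50 0.001 0.002 0.08 -0.0 -0.001 -0.002 | rows>=0.6
```

>>> {"fn": "jog_arm", "kwargs": {
  "motion": "50 0.001 0.002 0.06 0 0 0;50 0.001 0.002 0.08 0 0 0;0 0.001 0.002 0.08 0 0 0;0 0.001 0.002 0.08 0 0 0;0 0.001 0.002 0.08 0 0 0"
}}

```text
time: 4.35
tool_pos: [0.4413, -0.3671, 0.0059]
tool_rot: [0.001, 0.563, 0.827, -0.0]
contact_force: [0.6, -0.2, -0.1]
gripper_width: 0.178
grasp_force: 59.6
```

```bash
python3 -c "
from h import *
s=state();print(s['contact_force'])
plan((.439,-.3675,.1,21.5,0),(.50,-.22,.1,60,0),(.531,-.14,.1,90,0))"
```

```text
[ 0.59248376 -0.15622019 -0.13034313]
t 4.35 tcp [ 0.4413 -0.3671  0.0059] phi 21.5 w 0.178 gf 59.57504153251648
0 0.001 -0.004 -0.188 0.0 0.001 0.0 | rows>=1.5
0 0.23 0.217 -0.188 0.0 0.001 -0.448 | rows>=3.6
0 0.356 0.334 -0.189 -0.0 0.001 -0.797 | rows>=2.8
```

>>> {"fn": "jog_arm", "kwargs": {
  "motion": "0 0 0 -0.1 0 0 0;0 0.02 0.02 -0.188 0 0 -0.1;0 0.1 0.1 -0.188 0 0 -0.21;0 0.18 0.16 -0.188 0 0 -0.32;0 0.26 0.23 -0.188 0 0 -0.43"
}}

```text
time: 4.97
tool_pos: [0.5007, -0.2021, 0.0999]
tool_rot: [0.001, 0.269, 0.963, -0.0]
contact_force: [-0.1, -0.9, -0.3]
gripper_width: 0.183
grasp_force: 59.6
```

```bash
python3 -c "
from h import *
plan((.531,-.14,.08,90,0))"
```

```text
t 4.97 tcp [ 0.5007 -0.2021  0.0999] phi 58.7 w 0.183 gf 59.61162507534027
0 0.013 0.138 0.04 -0.0 0.001 -0.364 | rows>=2.9
```

>>> {"fn": "jog_arm", "kwargs": {
  "motion": "0 0.013 0.08 0 0 0 -0.12;0 0.013 0.138 0 0 0 -0.24;0 0.013 0.138 0.02 0 0 -0.364;0 0.013 0.138 0.04 0 0 -0.364;0 0.013 0.138 0.04 0 0 -0.364"
}}

```text
time: 5.6
tool_pos: [0.5297, -0.141, 0.0778]
tool_rot: [-0.001, 0.004, 1.0, 0.0]
contact_force: [-0.8, 0.8, 0.2]
gripper_width: 0.184
grasp_force: 59.6
```

```bash
python3 -c "
from h import *
look(['rubber_center','pad_4'],'pics/w2.png')
plan((.531,-.14,.02,90,0))"
```

```text
wrist rubber_center 0.61 [ 0.5309 -0.1386  0.0783]
  cut 0.87 3967 zt 0.0844 [ 528.7 -141.6] [17.6 49. ] 88.9
wrist pad_4 0.97 [ 0.5342 -0.0532  0.0079]
  cut 0.91 4194 zt 0.0131 [532.9  21.2] [102.4  26.3] 10.2
  cut 0.76 14127 zt 0.0132 [531.1 -50.4] [100.6  60.5] 0.1
t 5.85 tcp [ 0.5308 -0.1416  0.0793] phi 89.7 w 0.185 gf 59.615206718444824
0 -0.0 0.003 0.119 -0.0 0.001 -0.004 | rows>=0.9
```

View pics/w2.png

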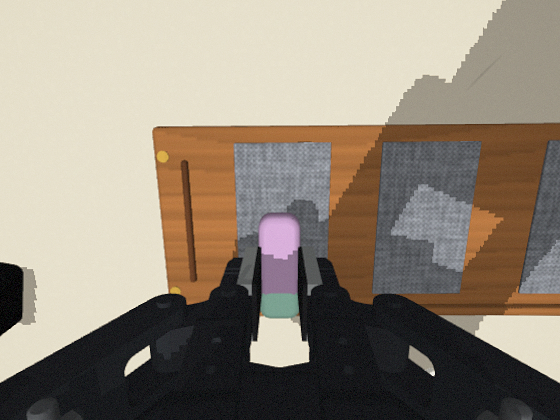

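>>> {"fn": "jog_arm", "kwargs": {
  "motion": "0 0 0.002 0.08 0 0 0;0 0 0.002 0.12 0 0 0;0 0 0.002 0.12 0 0 0;45 0 0.002 0.12 0 0 0;45 0 0.002 0.12 0 0 0"
}}

```text
time: 6.48
tool_pos: [0.5316, -0.1406, 0.0202]
tool_rot: [0.001, 0.002, 1.0, -0.0]
contact_force: [-0.0, 0.4, -0.0]
gripper_width: 0.452
grasp_force: 0.0
```

```bash
python3 -c "
from h import *
plan((.531,-.141,.12,90,70),(.56,-.25,.16,125,80),(.575,-.361,.14,168.5,80))"
```

```text
t 6.47 tcp [ 0.5316 -0.1406  0.0202] phi 89.7 w 0.452 gf 0.0
70 0.001 -0.001 -0.2 -0.001 0.001 -0.003 | rows>=1.6
80 -0.058 -0.219 -0.279 -0.001 0.001 -0.41 | rows>=3.3
80 -0.089 -0.441 -0.239 -0.002 0.001 -0.916 | rows>=4.1
```

>>> {"fn": "jog_arm", "kwargs": {
  "motion": "45 0 0 -0.12 0 0 0;60 0 -0.04 -0.2 0 0 0.12;80 -0.03 -0.15 -0.24 0 0 0.24;80 -0.06 -0.26 -0.26 0 0 0.36;80 -0.07 -0.34 -0.26 0 0 0.48"
}}

```text
time: 7.1
tool_pos: [0.5664, -0.3132, 0.1519]
tool_rot: [0.003, 0.357, 0.934, -0.001]
contact_force: [0.5, -0.5, 0.9]
gripper_width: 0.8
grasp_force: 0.0
```

```bash
python3 -c "
from h import *
plan((.575,-.361,.1,-11.5,80))"
```

```text
t 7.1 tcp [ 0.5664 -0.3132  0.1519] phi 48.1 w 0.8 gf 0.0
80 -0.076 -0.06 0.104 0.002 0.003 0.694 | rows>=5.6
```

>>> {"fn": "jog_arm", "kwargs": {
  "motion": "80 -0.04 -0.03 0 0 0 0.13;80 -0.076 -0.06 0.02 0 0 0.26;80 -0.076 -0.06 0.05 0 0 0.38;80 -0.076 -0.06 0.08 0 0 0.5;80 -0.076 -0.06 0.104 0 0 0.62"
}}

```text
time: 7.72
tool_pos: [0.5736, -0.3582, 0.0971]
tool_rot: [0.0, 0.738, 0.675, 0.0]
contact_force: [-1.0, 0.3, -0.0]
gripper_width: 0.801
grasp_force: 0.0
```

```bash
python3 -c "
from h import *
look(['brick_center'],'pics/w3.png')
plan((.575,-.361,.006,-11.5,80))"
```

```text
wrist brick_center 0.93 [ 0.5755 -0.3621  0.0148]
  cut 0.77 9083 zt 0.0313 [ 576.  -361.2] [87.3 44. ] 78.2
t 7.88 tcp [ 0.5733 -0.3578  0.0968] phi -4.6 w 0.803 gf 0.0
80 -0.006 0.004 0.182 -0.0 -0.0 0.08 | rows>=1.5
```

View pics/w3.png

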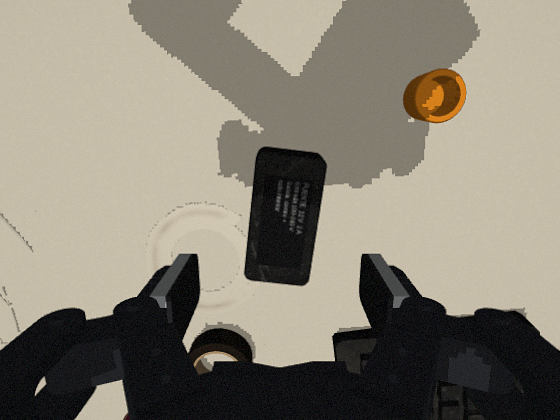

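>>> {"fn": "jog_arm", "kwargs": {
  "motion": "72 -0.006 0.005 0.08 0 0 0.08;72 -0.006 0.005 0.16 0 0 0.08;72 -0.006 0.005 0.178 0 0 0.08;0 -0.006 0.005 0.178 0 0 0.08;0 -0.006 0.005 0.178 0 0 0.08"
}}

```text
time: 8.5
tool_pos: [0.5769, -0.3621, 0.0102]
tool_rot: [0.002, 0.775, 0.632, 0.0]
contact_force: [0.3, 0.4, -2.0]
gripper_width: 0.512
grasp_force: 63.6
```

```bash
python3 -c "
from h import *
plan((.575,-.361,.11,-11.5,0),(.55,-.2,.14,-50,0),(.531,-.0495,.12,-90,0))"
```

```text
t 8.5 tcp [ 0.5769 -0.3621  0.0102] phi -11.6 w 0.512 gf 63.60604405403137
0 0.001 -0.004 -0.2 0.002 0.001 -0.001 | rows>=1.6
0 0.306 -0.117 -0.261 0.002 0.0 0.447 | rows>=3.6
0 0.593 -0.215 -0.221 0.003 -0.001 0.912 | rows>=3.7
```

>>> {"fn": "jog_arm", "kwargs": {
  "motion": "0 0 0 -0.1 0 0 0;0 0.03 -0.01 -0.2 0 0 0.08;0 0.11 -0.04 -0.24 0 0 0.2;0 0.2 -0.08 -0.26 0 0 0.32;0 0.3 -0.12 -0.26 0 0 0.44"
}}

```text
time: 9.12
tool_pos: [0.5483, -0.2017, 0.1414]
tool_rot: [0.002, 0.939, 0.343, 0.002]
contact_force: [0.8, 0.5, -1.7]
gripper_width: 0.507
grasp_force: 63.6
```

```bash
python3 -c "
from h import *
plan((.531,-.0495,.11,-90,0))"
```

```text
t 9.12 tcp [ 0.5483 -0.2017  0.1414] phi -49.8 w 0.507 gf 63.62332820892334
0 0.17 -0.255 0.062 0.003 -0.003 0.467 | rows>=3.8
```

>>> {"fn": "jog_arm", "kwargs": {
  "motion": "0 0.06 -0.09 0 0 0 0.12;0 0.12 -0.17 0 0 0 0.24;0 0.17 -0.255 0 0 0 0.36;0 0.17 -0.255 0.04 0 0 0.467;0 0.17 -0.255 0.062 0 0 0.467"
}}

```text
time: 9.75
tool_pos: [0.5292, -0.0494, 0.1074]
tool_rot: [0.0, 1.0, 0.005, 0.001]
contact_force: [0.4, 0.0, -2.1]
gripper_width: 0.51
grasp_force: 63.7
```

```bash
python3 -c "
from h import *
look(['brick_center','pad_3'],'pics/w4.png')
plan((.531,-.0495,.0225,-90,0))"
```

```text
wrist brick_center 0.72 [ 0.5309 -0.0487  0.1139]
  cut 0.62 21962 zt 0.1299 [533.1 -50.1] [44.5 80.3] 89.9
wrist pad_3 0.95 [0.5339 0.0445 0.0077]
wrist pad_3 0.91 [0.5333 0.1342 0.0112]
  cut 0.79 2887 zt 0.0133 [570.6 -51.9] [22.7 58. ] 0.1
  cut 0.62 9439 zt 0.0133 [ 531.2 -140.3] [101.3  60. ] 0.1
t 10.0 tcp [ 0.5296 -0.0506  0.1076] phi -89.6 w 0.514 gf 63.68129253387451
0 0.003 -0.002 0.17 0.0 -0.001 0.005 | rows>=1.4
```

View pics/w4.png

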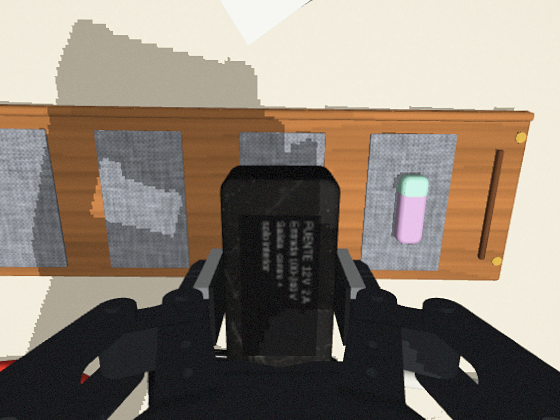

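The eraser is centred on its pad at (411,207), and the brick is hanging straight over pad 3. I'll lower the brick.

>>> {"fn": "jog_arm", "kwargs": {
  "motion": "0 0.003 0 0.08 0 0 0;0 0.003 0 0.15 0 0 0;0 0.003 0 0.174 0 0 0;0 0.003 0 0.174 0 0 0;70 0.003 0 0.174 0 0 0"
}}

```text
time: 10.62
tool_pos: [0.5319, -0.0505, 0.0214]
tool_rot: [0.0, 1.0, 0.003, 0.001]
contact_force: [-0.2, 0.5, 0.5]
gripper_width: 0.695
grasp_force: 0.0
```

>>> {"fn": "jog_arm", "kwargs": {
  "motion": "70 0 0 0 0 0 0;70 0 0 -0.1 0 0 0;70 0 -0.03 -0.22 0 0 0;80 0 -0.15 -0.3 0 0 -0.1;80 0 -0.27 -0.3 0 0 -0.22"
}}

```text
time: 11.25
tool_pos: [0.5323, 0.0801, 0.1746]
tool_rot: [0.001, 0.986, 0.169, 0.004]
contact_force: [-0.5, -0.1, -0.3]
gripper_width: 0.801
grasp_force: 0.0
```

```bash
python3 -c "
from h import *
plan((.46,.25,.22,-50,100),(.426,.334,.2,-10,90))"
```

```text
t 11.25 tcp [0.5323 0.0801 0.1746] phi -70.5 w 0.801 gf 0.0
100 -0.022 -0.368 -0.092 0.003 -0.005 -0.239 | rows>=3.0
90 -0.03 -0.55 -0.053 0.005 -0.004 -0.704 | rows>=3.7
```

>>> {"fn": "jog_arm", "kwargs": {
  "motion": "90 -0.01 -0.12 -0.04 0 0 -0.12;90 -0.02 -0.24 -0.08 0 0 -0.24;90 -0.02 -0.36 -0.08 0 0 -0.36;90 -0.03 -0.47 -0.06 0 0 -0.48;90 -0.03 -0.55 -0.053 0.005 -0.004 -0.6"
}}

```text
time: 11.88
tool_pos: [0.4231, 0.3359, 0.196]
tool_rot: [-0.003, 0.813, 0.583, -0.003]
contact_force: [0.5, -0.3, -0.0]
gripper_width: 0.906
grasp_force: 0.0
```

```bash
python3 -c "
from h import *
look(['supply_box_center','stamp_center'],'pics/w5.png')
plan((.426,.334,.12,-10,90))"
```

```text
wrist supply_box_center 0.78 [0.4261 0.3358 0.0374]
  cut 0.58 5694 zt 0.0632 [426.3 331.5] [75.4 49.7] 79.3
wrist stamp_center 0.89 [0.5762 0.3178 0.0428]
wrist stamp_center 0.6 [0.4251 0.3341 0.0341]
  cut 0.63 4211 zt 0.0855 [572.3 318.5] [29.7 45.1] 59.9
t 12.12 tcp [0.4249 0.3337 0.1962] phi -19.2 w 0.905 gf 0.0
90 0.002 0.003 0.152 -0.006 0.001 -0.107 | rows>=1.2
```

View pics/w5.png

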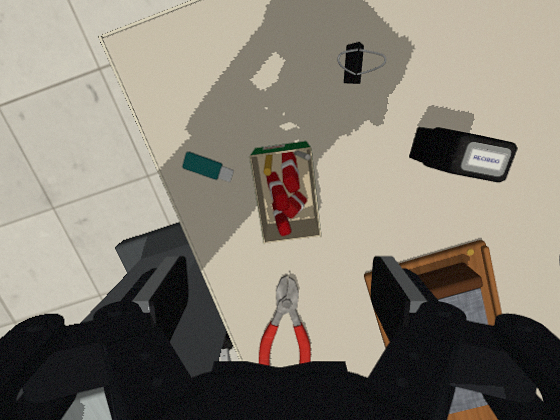

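The box at (285,195) is turned about -10.5°. The USB stick at (208,165) is low, and the pliers lie clear of the fingers' line.

>>> {"fn": "jog_arm", "kwargs": {
  "motion": "78 0.002 0.003 0.06 -0.006 0.001 -0.1;78 0.002 0.003 0.12 -0.006 0.001 -0.1;78 0.002 0.003 0.15 -0.006 0.001 -0.1;78 0.002 0.003 0.15 -0.006 0.001 -0.1;78 0.002 0.003 0.15 -0.006 0.001 -0.1"
}}

```text
time: 12.75
tool_pos: [0.4267, 0.3347, 0.1223]
tool_rot: [0.0, 0.769, 0.639, 0.001]
contact_force: [-0.1, -0.4, -0.2]
gripper_width: 0.781
grasp_force: 0.0
```

```bash
python3 -c "
from h import *
look(['supply_box_center'],'pics/w6.png')
plan((.426,.334,.018,-10.5,78))"
```

```text
wrist supply_box_center 0.62 [0.4248 0.3338 0.038 ]
  cut 0.63 9957 zt 0.0636 [426.5 332. ] [72.9 49.6] 79.0
t 12.9 tcp [0.4265 0.3349 0.1224] phi -10.6 w 0.78 gf 0.0
78 -0.002 -0.001 0.209 0.001 -0.001 -0.001 | rows>=1.7
```

View pics/w6.png

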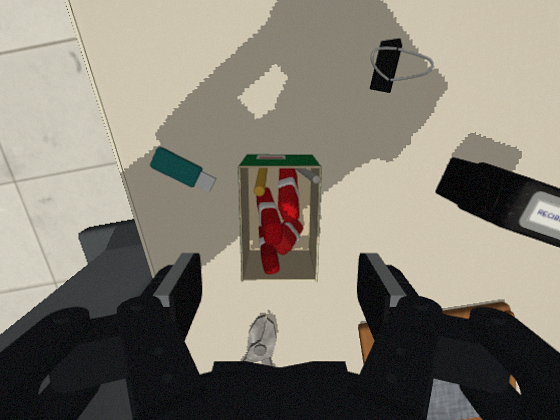

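>>> {"fn": "jog_arm", "kwargs": {
  "motion": "78 0 0 0.1 0 0 0;78 0 0 0.2 0 0 0;78 0 0 0.208 0 0 0;0 0 0 0.208 0 0 0;0 0 0 0.208 0 0 0"
}}

```text
time: 13.52
tool_pos: [0.4276, 0.3357, 0.0198]
tool_rot: [0.0, 0.769, 0.639, 0.002]
contact_force: [0.9, -0.7, -0.5]
gripper_width: 0.589
grasp_force: 63.0
```

```bash
python3 -c "
from h import *
plan((.426,.334,.14,-10.5,0),(.47,.2,.17,-50,0),(.531,.043,.14,-90,0))"
```

```text
t 13.53 tcp [0.4276 0.3357 0.0198] phi -10.5 w 0.589 gf 62.95300483703613
0 -0.003 -0.002 -0.241 0.002 -0.002 -0.0 | rows>=1.9
0 -0.25 0.134 -0.301 0.002 -0.003 0.459 | rows>=3.7
0 -0.537 0.311 -0.241 0.0 -0.004 0.925 | rows>=3.7
```

>>> {"fn": "jog_arm", "kwargs": {
  "motion": "0 0 0 -0.1 0 0 0;0 0 0 -0.2 0 0 0;0 -0.05 0.03 -0.28 0 0 0.1;0 -0.13 0.07 -0.29 0 0 0.2;0 -0.22 0.12 -0.29 0 0 0.31"
}}

```text
time: 14.15
tool_pos: [0.4663, 0.2151, 0.1659]
tool_rot: [0.001, 0.896, 0.443, 0.004]
contact_force: [0.2, -0.2, -0.7]
gripper_width: 0.589
grasp_force: 63.1
```

```bash
python3 -c "
from h import *
plan((.531,.043,.14,-90,0))"
```

```text
t 14.15 tcp [0.4663 0.2151 0.1659] phi -37.4 w 0.589 gf 63.11394453048706
0 -0.195 0.312 0.052 0.001 -0.005 0.612 | rows>=4.9
```

>>> {"fn": "jog_arm", "kwargs": {
  "motion": "0 -0.04 0.07 0 0 0 0.12;0 -0.09 0.14 0 0 0 0.24;0 -0.14 0.22 0 0 0 0.36;0 -0.18 0.29 0.02 0 -0.003 0.48;0 -0.195 0.312 0.05 0 -0.005 0.6"
}}

```text
time: 14.78
tool_pos: [0.5322, 0.0413, 0.1398]
tool_rot: [0.002, 1.0, 0.007, -0.0]
contact_force: [1.1, 0.6, -0.6]
gripper_width: 0.588
grasp_force: 63.2
```

```bash
python3 -c "
from h import *
look(['supply_box_center','pad_2','brick_center'],'pics/w7.png')
plan((.531,.043,.032,-90,0))"
```

```text
wrist supply_box_center 0.79 [0.5302 0.0464 0.157 ]
  cut 0.92 26430 zt 0.187 [538.5  33.6] [44.7 39.2] 10.7
wrist pad_2 0.88 [0.5321 0.1336 0.0072]
wrist pad_2 0.76 [ 0.5337 -0.137   0.0103]
  cut 0.98 1438 zt 0.0133 [531.4 -50.9] [57.7 99.8] 89.5
  cut 0.94 7149 zt 0.0134 [ 530.3 -140.3] [102.1  60.3] 0.1
wrist brick_center 0.72 [ 0.5337 -0.0505  0.027 ]
wrist brick_center 0.48 [ 0.5311 -0.1394  0.0105]
  cut 0.83 8315 zt 0.0434 [532.3 -50.8] [43.9 87.2] 90.0
t 15.12 tcp [0.5303 0.0442 0.1382] phi -88.6 w 0.588 gf 63.178532123565674
0 0.002 0.002 0.212 0.002 0.003 0.016 | rows>=1.7
```

View pics/w7.png

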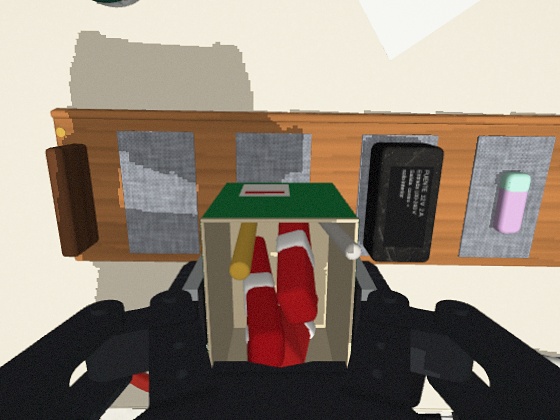

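>>> {"fn": "jog_arm", "kwargs": {
  "motion": "0 0.002 0.002 0.1 0 0 0.014;0 0.002 0.002 0.18 0 0 0.014;0 0.002 0.002 0.214 0 0 0.014;0 0.002 0.002 0.214 0 0 0.014;80 0.002 0.002 0.214 0 0 0.014"
}}

```text
time: 15.75
tool_pos: [0.5313, 0.0424, 0.0312]
tool_rot: [0.002, 1.0, 0.001, -0.002]
contact_force: [-1.4, -0.6, 1.3]
gripper_width: 0.777
grasp_force: 0.0
```

```bash
python3 -c "
from h import *
plan((.531,.044,.17,-90,80),(.56,.25,.2,-110,80),(.572,.3185,.18,-120,80))"
```

```text
t 15.75 tcp [0.5313 0.0424 0.0312] phi -89.9 w 0.777 gf 0.0
80 -0.002 -0.002 -0.278 0.002 0.003 0.001 | rows>=2.2
80 0.057 -0.414 -0.339 0.003 0.002 0.234 | rows>=3.4
80 0.081 -0.551 -0.3 0.003 0.002 0.35 | rows>=1.2
```

>>> {"fn": "jog_arm", "kwargs": {
  "motion": "80 0 0 -0.1 0 0 0;80 0 0 -0.2 0 0 0;80 0 0 -0.3 0 0 0;80 0.01 -0.11 -0.34 0 0 0.1;80 0.03 -0.22 -0.34 0.003 0.002 0.2"
}}

```text
time: 16.38
tool_pos: [0.5484, 0.154, 0.204]
tool_rot: [-0.001, 0.988, -0.152, 0.002]
contact_force: [-0.4, -0.3, -0.3]
gripper_width: 0.8
grasp_force: 0.0
```

```bash
python3 -c "
from h import *
plan((.572,.3185,.16,-120,80))"
```

```text
t 16.38 tcp [0.5484 0.154  0.204 ] phi -107.5 w 0.8 gf 0.0
80 -0.054 -0.328 0.089 -0.003 -0.003 0.146 | rows>=2.8
```

>>> {"fn": "jog_arm", "kwargs": {
  "motion": "80 -0.02 -0.11 0 0 0 0.1;80 -0.03 -0.22 0 0 0 0.146;80 -0.054 -0.328 0.03 0 0 0.146;80 -0.054 -0.328 0.09 -0.003 -0.003 0.146;80 -0.054 -0.328 0.09 -0.003 -0.003 0.146"
}}

```text
time: 17.0
tool_pos: [0.5668, 0.3175, 0.1517]
tool_rot: [0.004, 0.967, -0.255, -0.006]
contact_force: [-0.2, -0.5, 0.1]
gripper_width: 0.8
grasp_force: 0.0
```

```bash
python3 -c "
from h import *
look(['stamp_center'],'pics/w8.png')
plan((.572,.3185,.048,-120,80))"
```

```text
cut 0.92 3856 zt 0.0856 [573.8 317.2] [29.6 43.6] 60.4
t 17.15 tcp [0.5694 0.3172 0.1562] phi -119.7 w 0.804 gf 0.0
80 0.004 -0.006 0.216 0.003 0.004 0.003 | rows>=1.7
```

View pics/w8.png

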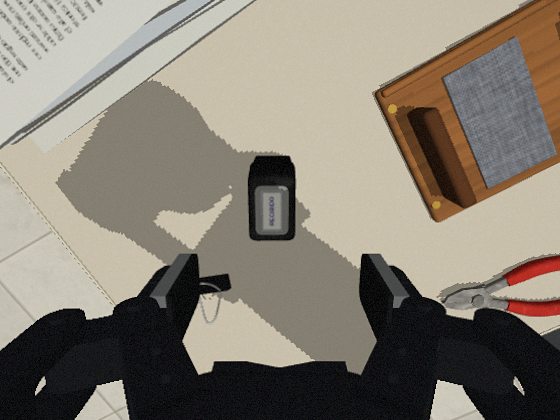

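>>> {"fn": "jog_arm", "kwargs": {
  "motion": "80 0.005 -0.006 0.1 0.003 0.004 0;80 0.005 -0.006 0.2 0.003 0.004 0;80 0.005 -0.006 0.226 0.003 0.004 0;0 0.005 -0.006 0.226 0.003 0.004 0;0 0.005 -0.006 0.226 0.003 0.004 0"
}}

```text
time: 17.77
tool_pos: [0.5735, 0.3192, 0.0448]
tool_rot: [-0.001, 0.967, -0.256, 0.001]
contact_force: [-1.5, -2.2, 4.4]
gripper_width: 0.385
grasp_force: 5.7
```

```bash
python3 -c "
from h import *
plan((.572,.3185,.16,-120,0),(.531,.135,.14,-90,0))"
```

```text
t 17.77 tcp [0.5735 0.3192 0.0448] phi -119.7 w 0.385 gf 5.706503354874712
0 -0.001 0.002 -0.23 -0.002 -0.001 0.003 | rows>=1.8
0 0.109 0.362 -0.191 -0.002 -0.002 -0.346 | rows>=3.0
```

Still closing, so I'll hold for a few rows and then lift.

>>> {"fn": "jog_arm", "kwargs": {
  "motion": "0 0 0 0 0 0 0;0 0 0 0 0 0 0;0 0 0 0 0 0 0;0 0 0 -0.1 0 0 0;0 0 0 -0.2 0 0 0"
}}

```text
time: 18.4
tool_pos: [0.571, 0.3185, 0.1426]
tool_rot: [0.001, 0.967, -0.256, -0.001]
contact_force: [1.6, 0.2, -0.0]
gripper_width: 0.364
grasp_force: 60.7
```

```bash
python3 -c "
from h import *
plan((.572,.3185,.15,-120,0),(.531,.135,.15,-90,0))"
```

```text
t 18.4 tcp [0.571  0.3185 0.1426] phi -119.7 w 0.364 gf 60.743211479857564
0 0.002 -0.001 -0.015 0.001 0.001 0.004 | rows>=0.1
0 0.112 0.359 -0.014 0.001 0.001 -0.345 | rows>=3.0
```

>>> {"fn": "jog_arm", "kwargs": {
  "motion": "0 0.02 0.09 -0.014 0 0 -0.1;0 0.05 0.18 -0.014 0 0 -0.2;0 0.08 0.27 -0.014 0 0 -0.3;0 0.112 0.359 -0.014 0 0 -0.345;0 0.112 0.359 -0.014 0 0 -0.345"
}}

```text
time: 19.02
tool_pos: [0.531, 0.1327, 0.1493]
tool_rot: [0.0, 1.0, -0.002, -0.0]
contact_force: [-0.3, 1.1, -0.9]
gripper_width: 0.36
grasp_force: 60.8
```

```bash
python3 -c "
from h import *
look(['stamp_center','supply_box_center'],'pics/w9.png')
plan((.531,.135,.0565,-90,0))"
```

```text
cut 0.6 13513 zt 0.1899 [531.8 132.3] [29.4 44.2] 89.7
wrist supply_box_center 0.86 [0.5262 0.0449 0.0468]
  cut 0.88 10918 zt 0.0748 [527.1  42.2] [77.4 50.8] 0.4
t 19.27 tcp [0.5314 0.1359 0.1489] phi -90.0 w 0.363 gf 60.794571549631655
0 -0.001 0.002 0.185 0.0 0.001 0.0 | rows>=1.5
```

View pics/w9.png

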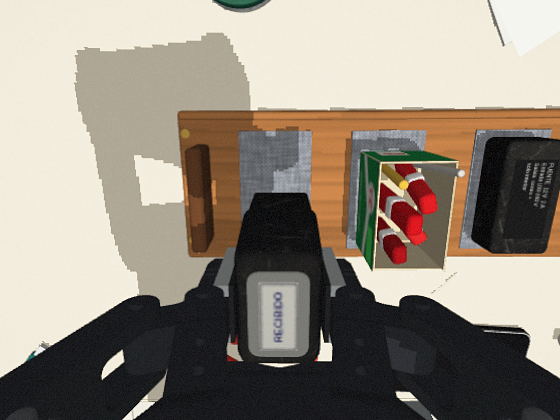

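>>> {"fn": "jog_arm", "kwargs": {
  "motion": "0 0 0 0.1 0 0 0;0 0 0 0.16 0 0 0;0 0 0 0.185 0 0 0;0 0 0 0.185 0 0 0;60 0 0 0.185 0 0 0"
}}

```text
time: 19.9
tool_pos: [0.5318, 0.1355, 0.0569]
tool_rot: [0.0, 1.0, 0.0, 0.0]
contact_force: [0.3, -0.1, 0.6]
gripper_width: 0.561
grasp_force: 0.0
```

>>> {"fn": "jog_arm", "kwargs": {
  "motion": "60 0 0 0 0 0 0;60 0 0 -0.08 0 0 0;60 0 0 -0.18 0 0 0;60 0 0 -0.28 0 0 0;60 0.05 0 -0.33 0 0 0"
}}

```text
time: 20.52
tool_pos: [0.5573, 0.1354, 0.2254]
tool_rot: [-0.0, 1.0, -0.0, 0.002]
contact_force: [0.7, 0.1, 1.0]
gripper_width: 0.601
grasp_force: 0.0
```

>>> {"fn": "jog_arm", "kwargs": {
  "motion": "60 -0.1 0.1 0 0 0 0;60 -0.2 0.18 0 0 0 0;60 -0.2 0.24 0 0 0 0;60 -0.2 0.24 0 0 0 0;60 -0.2 0.24 0 0 0 0"
}}

```text
time: 21.15
tool_pos: [0.4565, 0.0154, 0.2215]
tool_rot: [0.0, 1.0, -0.0, -0.0]
contact_force: [-0.8, 0.3, -0.5]
gripper_width: 0.603
grasp_force: 0.0
```

```bash
python3 -c "
from h import *
look(['stamp_center','supply_box_center','brick_center','rubber_center','pad_1'],'pics/w10.png')
plan()"
```

```text
wrist stamp_center 0.9 [0.5348 0.1361 0.0549]
  cut 0.82 4287 zt 0.0975 [531.8 133.5] [29.4 44.7] 89.3
wrist supply_box_center 0.73 [0.524  0.0467 0.0478]
wrist supply_box_center 0.22 [ 0.5311 -0.051   0.0241]
  cut 0.59 6247 zt 0.0753 [526.9  42.2] [50.1 76. ] 89.8
wrist brick_center 0.75 [ 0.5342 -0.0502  0.0263]
  cut 0.75 5313 zt 0.0435 [531.6 -51.3] [44.5 85.6] 89.7
wrist rubber_center 0.85 [ 0.528  -0.1386  0.0143]
  cut 0.9 1164 zt 0.0245 [ 530.3 -140.2] [18.7 47.5] 89.4
wrist pad_1 0.86 [ 0.5337 -0.138   0.0104]
wrist pad_1 0.61 [0.5349 0.1347 0.0087]
  cut 0.93 583 zt 0.0135 [576.7  45.4] [ 8.  57.9] 0.6
  cut 0.91 3932 zt 0.0133 [531.9 135.7] [ 59.  100.6] 89.3
t 21.7 tcp [0.4562 0.0152 0.2212] phi -90.0 w 0.602 gf 0.0
```

View pics/w10.png

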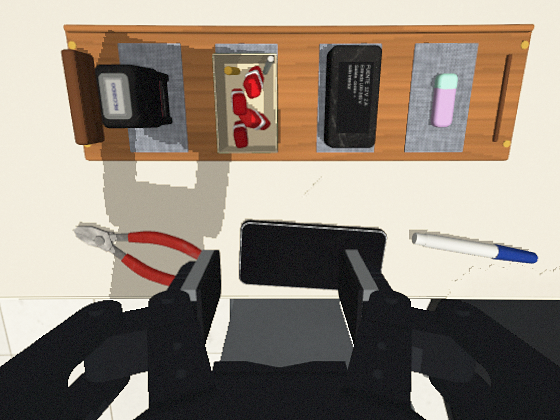

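The final view shows all four objects on their pads: stamp (133,95), box (246,100), brick (353,95), eraser (445,100). They measure upright and within about 6 mm of the pad centres, so I'm handing in.

```bash
python3 -c "
from h import *
print(job_done())"
```

```text
the job is handed in; nothing more can be done
None
```

I placed the stamp, supply box, power block and eraser on pads 1 to 4, starting from the end stop. In the last wrist-camera check each was upright and within about 6 mm of its pad centre, and I handed the job in at about 22 s of the 106 s allowed; no verdict was returned.

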